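# Zero the aroma probe in the vial and hold it over the tasting glass

## Robot

A 6-joint arm with a two-finger parallel gripper is mounted at the origin on the work surface. World frame = base frame: x ahead of the robot, y to its left, z up, the work surface at z = 0. Lengths are in m, angles in rad, forces in N, time in s.
With the tool pointing down it reaches from about 0.35 to 0.875 m from the base axis. Payload 4.2 kg.
Tool frame: the origin (TCP) lies at the very end of the fingers, on their centre line; the grasp point (between the pads) lies 19 mm behind it; z points along the fingers, y is the direction in which the jaws open and shut (so a half turn about z gives the same grasp; the last joint's range is limited). The gripper opens to 87 mm and grips with 3 to 60 N. Pads are 19 mm wide; open, the fingers measure 117 mm over their backs; the gripper's body (75 mm by 190 mm) begins 51 mm behind the grasp point.
Start: joints at [1.468, 0.385, 0.008, 0, -1.194, -0.259], TCP at [0.221, 0.585, 0.223] pointing down, gripper open.
Joint ranges: [-3.14, 3.14], [-1.21, 2.06], [-1.07, 1.41], [-3.16, 2.05], [-2.99, -0.16], [-3.1, 3.1]. Speed limits (rad/s): [2.79, 2.79, 3.14, 3.14, 3.14, 3.14].

## Interface

Orientations are given as a unit quaternion [w, x, y, z].
In Python, from station import robot gives the robot as it stands.
- The arm moves only by the tool send_rows, never from a script. Its argument "increments" is a list of rows, each an object of numbers: "fingers": the finger opening in cm, from 0 to 8.7; "tx", "ty", "tz": the shift along the tool's x, y, z in cm; "wx", "wy", "wz": the turn, a rotation vector about the tool's x, y, z in rad. In form: [{"fingers": .., "tx": .., "ty": .., "tz": .., "wx": .., "wy": .., "wz": ..}, ...]. A call has 1 to 8 rows; each row is the pose to reach, as a shift and turn from the pose commanded when the call began, along the tool's axes at that moment; what a row does not reach only later rows make up. A row lasts 1/10 s, in which the tool goes at most 50 mm and 8.59 degrees, less where a joint would pass 70% of its speed; a pose out of reach is approached as far as the arm can. A call with a gripper value outside its range is refused whole. The fingers move at their own pace and stop on an object; "grip_force" is the grip in N (left out, the last holds). Time passes only in rows, so rows that repeat a pose let the fingers close. It gives the time, the measured TCP pose, the force and the opening at its end, in the units of the state.
- robot.read_state(): the state, without advancing time (a new reading comes with each control period).
- robot.read_camera(name): name is "scene" or "side" or "wrist"; returns the picture (384x512x3 uint8, blue, green, red); there is no depth.
- robot.get_calibration(name): a dict with "fx", "fy", "cx", "cy" (pixels), "R" (3x3) and "t" (3): a world point X has camera coordinates R X + t; the wrist camera has in their place "mount" (4x4, takes a point from camera to tool coordinates, whose origin is the TCP and whose axes are the flange's). Camera axes: x right, y down, z forward; pixel columns grow to the right and rows downward; lengths in m; the calibration is good to about 2 mm. A picture is of the moment at which its call begins: read the wrist's pose just before it. get_calibration takes no time and is no camera call.
- robot.job_done(): hands the job in, once; it reports no verdict.
The state is a dict: "clock": time; "joint_positions": joint angles; "qvel": joint speeds; "joint_torque": joint torques, N m; "tool_pos": TCP position; "tcp_rot": TCP orientation; "force": force on the tool from outside, world axes, zero at the start; "torque": the same for the moment, N m; "grip_width": finger opening in m.
Only numpy, scipy, OpenCV 4.12 (cv2) and the standard library are available. Lean on these libraries where they do the work, as an engineer would, in place of code of your own. Each camera call takes 0.05 s, during which the arm holds its last target.

## Task

Take the aroma probe from its stand and zero it: push its thin rod down into the open vial in the rack, all the way until the collar meets the vial's mouth. Then draw it out, carry it over the row of bottles and hold it still and upright with its tip centred about 1 cm above the rim of the stemmed glass, not touching the glass. Leave every glass, cup and bottle where it stands, and finish while still holding the probe there: do not put it down or let go.

Things in the scene. Friction and masses are not known exactly. Their poses are not given: they have to be found in the camera images.
- probe_grip (a point): The hand-held aroma probe, 125 mm long, 0.08 to 0.17 kg, upright in its stand at the start. This point is the centre of its square grey handle (26 x 26 mm, 60 mm tall; x and y point across the flat faces, z points up along the probe, away from the tip). Below the handle come a round collar (23 mm across, 5 mm thick) and a thin straight steel rod (8 mm across, 60 mm long).
- probe_tip (a point): The lower end of the probe's rod, on its axis: 95 mm below the handle's centre and 60 mm below the underside of the collar. z points up along the probe.
- stand: Fixed grey block, 50 x 50 mm and 70 mm tall on an 80 mm square foot, with a vertical hole (15 mm) in which the probe's rod hangs loosely, the collar resting on the block's top. Origin at the centre of its underside.
- rack: Fixed white vial rack, 60 x 170 mm and 36 mm tall (long side along its y); three amber vials stand in it in a row at 50 mm spacing, and any of the three places may hold the open one. Origin at the centre of its underside.
- vial_mouth (a point): The centre of the mouth of the only open vial in the rack (the other two are closed by white caps and are lower, 78 mm above the table). The mouth is 93 mm above the table, its lip 29 mm across, its straight round bore 13 mm across and 79 mm deep; z up. Fixed.
- row: Fixed shallow aluminium tray 335 x 78 mm, 22 mm tall, that runs away from the robot (its x) in the middle of the table, between the vial rack on one side and the tasting mat on the other (either may be left or right). It holds the row of four bottles. Origin at the centre of its underside.
- glass_rim (a point): The centre of the rim of the stemmed clear tasting glass (the only vessel with a stem and foot) on the thin grey tasting mat. The glass is 120 mm tall on a 4 mm mat, 54 mm across the rim and 68 mm at its widest; loose, 0.12 to 0.18 kg; z up. Any of three places on the mat may hold it.
- tumbler_top (a point): The centre of the rim of a straight clear glass tumbler without stem, 68 mm across, 85 mm tall, loose, on the mat. A bystander.
- cup_top (a point): The centre of the rim of a low white ceramic cup, 68 mm across, 60 mm tall, loose, on the mat. A bystander.
- bottle_a_top (a point): The centre of the top of a closed lab bottle (blue cap, 58 mm across, 125 mm tall), loose in the bottle tray, whose floor is 4 mm above the table. A bystander.
- bottle_b_top (a point): The centre of the top of a closed lab bottle (red cap, 58 mm across, 140 mm tall), loose in the bottle tray, whose floor is 4 mm above the table. A bystander.
- bottle_c_top (a point): The centre of the top of a closed lab bottle (blue cap, 58 mm across, 118 mm tall), loose in the bottle tray, whose floor is 4 mm above the table. A bystander.
- bottle_d_top (a point): The centre of the top of a closed lab bottle (white cap, 58 mm across, 140 mm tall), loose in the bottle tray, whose floor is 4 mm above the table. A bystander.

How it is judged:
On the way, in this order (a step that is already met when the one before it is completed fails the run):
1. the probe's rod is fully down in the open vial (collar within 8 mm of its mouth) (horizontal distance between probe_tip and vial_mouth below 0.007 m and z of probe_tip in the frame of vial_mouth below -0.052 m), for 0.2 s.
2. the probe is carried over the row of bottles, its tip above their tops (height (world z) of probe_tip above 0.145 m and y of probe_tip in the frame of row between -0.045 and 0.045 m and x of probe_tip in the frame of row between -0.17 and 0.17 m), for 0.05 s.
At the end, for the whole second after the job is handed in: The gripper holds the probe still and upright (8 degrees), its tip 3 to 20 mm above the stemmed glass's rim and within 10 mm of its centre, not touching the glass; that glass stands within 15 mm, the other vessels and bottles within 25 mm, of where they were (horizontal distance between probe_tip and glass_rim below 0.01 m and z of probe_tip in the frame of glass_rim between 0.003 and 0.02 m and angle between probe_tip's own z axis and vertical below 0.14 rad and angle between glass_rim's own z axis and vertical below 0.05 rad and contact force between the fingers and probe above 0.5 N and contact force between probe and glass below 0.05 N and distance of glass_rim from where it was at the start of the episode below 0.015 m and linear speed of probe below 0.02 m/s and not (distance of any of tumbler_top, cup_top, bottle_a_top, bottle_b_top, bottle_c_top, bottle_d_top from where it was at the start of the episode above 0.025 m or angle between any of tumbler_top, cup_top, bottle_a_top, bottle_b_top, bottle_c_top, bottle_d_top's own z axis and vertical above 0.25 rad)); the arm keeps its last pose, push and grip.
It fails at once if the stemmed glass is pushed more than 15 mm or tipped (distance of glass_rim from where it was at the start of the episode above 0.015 m or angle between glass_rim's own z axis and vertical above 0.2 rad).
It fails at once if a bottle, the tumbler or the cup is pushed more than 25 mm or tipped (distance of any of tumbler_top, cup_top, bottle_a_top, bottle_b_top, bottle_c_top, bottle_d_top from where it was at the start of the episode above 0.025 m or angle between any of tumbler_top, cup_top, bottle_a_top, bottle_b_top, bottle_c_top, bottle_d_top's own z axis and vertical above 0.25 rad).
It also fails if it takes over 56 s, if anything falls off the work surface, if the arm or the gripper's body presses on something with over 40 N, if the wrist force passes 120 N, or if a joint passes its speed limit or range.

## Working session

There is one attempt and no reset: what is moved stays moved. The work goes in short steps, Python scripts to look and compute and a tool call to move; the robot and the scene stay as the last step left them, time stands still between calls to the robot, and variables do not carry over. Pictures are saved under pics/ and viewed, and the job is handed in when it is done.

Besides the shell and the picture viewer there is one more tool, called after "Call:" as name([rows], argument=value, ...), one row to a line, values as JSON. send_rows: Moves the arm, as the interface text tells. Its arguments: {"type":"object","properties":{"increments":{"type":"array"},"grip_force":{"type":"number"}},"required":["increments"]}

```bash
ls; mkdir -p pics
python3 - <<'E'
from station import robot
import cv2,numpy as np
s=robot.read_state(); print(s)
for n in("scene","side","wrist"):
    cv2.imwrite(f"pics/{n}0.png",robot.read_camera(n)); print(n,robot.get_calibration(n))
E
```

```text
pics
{'clock': 0.0, 'joint_positions': array([ 1.46760433e+00,  3.85588720e-01,  6.62049742e-03, -4.92227664e-04,
       -1.19401045e+00, -2.58582714e-01]), 'qvel': array([ 0.00056319,  0.00014675, -0.00085393, -0.00140267, -0.00020995,
        0.00244851]), 'joint_torque': array([-1.02629660e-03, -3.90660810e+01,  1.87400919e+01,  4.21975359e+00,
        1.09536221e-02, -2.03362583e-04]), 'tool_pos': array([0.22099026, 0.58397815, 0.22143912]), 'tcp_rot': array([ 1.10563677e-03,  9.83667492e-01, -1.79991729e-01, -1.43366552e-04]), 'force': array([ 0.50980322, -0.13785772, -0.1206255 ]), 'torque': array([-0.01510243, -0.01957876, -0.00827502]), 'grip_width': 0.08680203769323026}
scene {'fx': 488.2015820911003, 'fy': 488.2015820911003, 'cx': 251.57775163293599, 'cy': 190.47053637924085, 'R': array([[ 0.54355511,  0.83920857, -0.01663761],
       [ 0.55140115, -0.37194662, -0.74673455],
       [-0.63285434,  0.39671738, -0.66491406]]), 't': array([-0.29121312, -0.22332599,  1.35962023])}
side {'fx': 385.9003556597836, 'fy': 385.9003556597836, 'cx': 251.72914672269783, 'cy': 197.8457558369608, 'R': array([[ 0.80163031, -0.59758896,  0.0166217 ],
       [-0.40566743, -0.56418095, -0.71912015],
       [ 0.43911591,  0.56972563, -0.69468693]]), 't': array([-0.47107127,  0.29425542,  0.80180394])}
wrist {'fx': 322.205869632257, 'fy': 322.205869632257, 'cx': 253.61396555509103, 'cy': 184.46489392283382, 'mount': array([[-4.70104977e-04, -9.63444551e-01, -2.67907403e-01,
         7.33112462e-02],
       [ 9.99999593e-01, -6.59231021e-04,  6.15988016e-04,
         1.31992252e-03],
       [-7.70083168e-04, -2.67907005e-01,  9.63444468e-01,
        -1.62851202e-01],
       [ 0.00000000e+00,  0.00000000e+00,  0.00000000e+00,
         1.00000000e+00]])}
```

View pics/scene0.png

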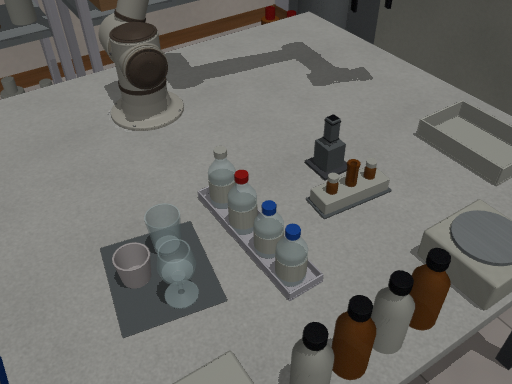

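View pics/side0.png

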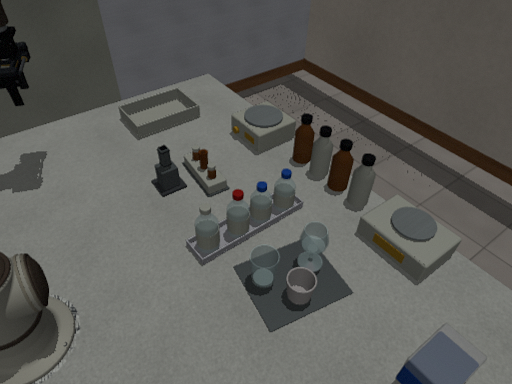

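View pics/wrist0.png

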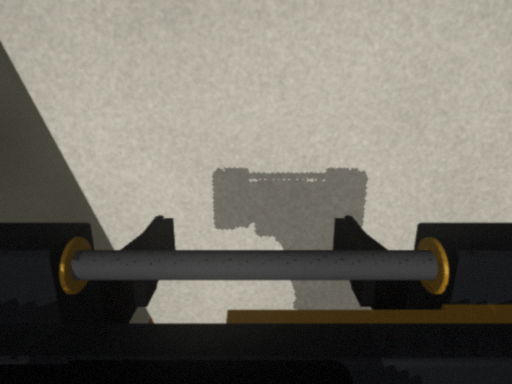

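The scene view shows the probe in its stand near (332,130), the open vial in the middle at (352,165), and the stemmed glass near (175,260). I'll zoom in for precise pixels.

```bash
cat > h.py <<'E'
from station import robot
import cv2,numpy as np
from scipy.spatial.transform import Rotation as Rn
def pose(s=None):
    s=s or robot.read_state(); q=s['tcp_rot']; T=np.eye(4); T[:3,:3]=Rn.from_quat([q[1],q[2],q[3],q[0]]).as_matrix(); T[:3,3]=s['tool_pos']; return T
def ray(n,u,v,T=None):
    c=robot.get_calibration(n); d=np.array([(u-c['cx'])/c['fx'],(v-c['cy'])/c['fy'],1])
    if n=='wrist':
        M=T@c['mount']; return M[:3,3],M[:3,:3]@d
    return -c['R'].T@c['t'], c['R'].T@d
def onz(n,u,v,z,T=None):
    o,d=ray(n,u,v,T); return o+d*(z-o[2])/d[2]
def proj(n,X,T=None):
    c=robot.get_calibration(n)
    if n=='wrist':
        M=np.linalg.inv(T@c['mount']); p=M[:3,:3]@X+M[:3,3]
    else: p=c['R']@X+c['t']
    return np.array([c['fx']*p[0]/p[2]+c['cx'],c['fy']*p[1]/p[2]+c['cy']])
def tri(*rs):
    A=np.zeros((3,3));b=np.zeros(3)
    for o,d in rs:
        d=d/np.linalg.norm(d);P=np.eye(3)-np.outer(d,d);A+=P;b+=P@o
    X=np.linalg.solve(A,b); return X,[np.linalg.norm(np.cross(X-o,d/np.linalg.norm(d))) for o,d in rs]
def crop(src,x,y,w,h,k,out):
    im=cv2.imread(src) if isinstance(src,str) else src
    cv2.imwrite(out,cv2.resize(im[y:y+h,x:x+w],None,fx=k,fy=k,interpolation=cv2.INTER_CUBIC))
E
python3 - <<'E'
from h import *
a=cv2.imread('pics/scene0.png');b=cv2.imread('pics/side0.png')
f=lambda im,x,y:cv2.resize(im[y:y+120,x:x+100],None,fx=4,fy=4,interpolation=cv2.INTER_CUBIC)
cv2.imwrite('pics/z1.png',np.hstack([f(a,295,105),f(b,145,130)]))
f=lambda im,x,y:cv2.resize(im[y:y+120,x:x+130],None,fx=3,fy=3,interpolation=cv2.INTER_CUBIC)
cv2.imwrite('pics/z2.png',np.hstack([f(a,95,195),f(b,230,210)]))
E
```

```text
(no output)
```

View pics/z1.png

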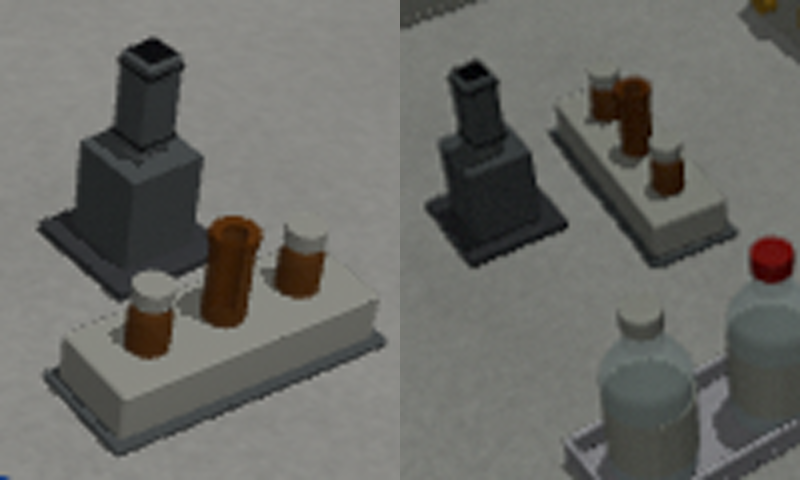

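View pics/z2.png

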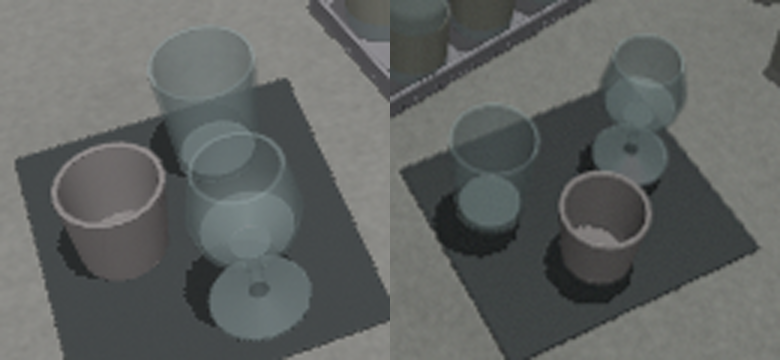

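Run:
```python
from h import *
g=lambda x,y,k,ox,oy:((x+.5)/k-.5+ox,(y+.5)/k-.5+oy)
P={'probe':(g(151,58,4,295,105),g(72,75,4,145,130),.135),
'vial':(g(236,232,4,295,105),g(234,87,4,145,130),.093),
'cap1':(g(153,282,4,295,105),g(203-0,76,4,145,130),.078),
'cap2':(g(305,231,4,295,105),g(267,148,4,145,130),.078),
'glass':(g(235.5,167,3,95,195),g(647-390,69,3,230,210),.124),
'tumbler':(g(203,64,3,95,195),g(495-390,140,3,230,210),.089),
'cup':(g(109,186,3,95,195),g(605-390,209,3,230,210),.064)}
for n,(a,b,z) in P.items():
    X,e=tri(ray('scene',*a),ray('side',*b)); print(n,X.round(4),np.round(e,4),onz('scene',*a,z).round(4),onz('side',*b,z).round(4))
for n,a,b,z in [('wcap',(220,153),(205,211),.144),('red',(242,176),(237.5,194),.144),('blue2',(269,208),(262,186.5),.12),('blue1',(293,231),(286,174),.129)]:
    X,e=tri(ray('scene',*a),ray('side',*b)); print(n,X.round(4),np.round(e,4),onz('scene',*a,z).round(4),onz('side',*b,z).round(4))
```

```text
probe [0.4705 0.2574 0.1312] [0.0003 0.0003] [0.475 0.253 0.135] [0.4687 0.2529 0.135 ]
vial [0.579  0.228  0.0923] [0.0006 0.0006] [0.5792 0.2282 0.093 ] [0.5784 0.2262 0.093 ]
cap1 [0.5601 0.2074 0.0901] [0.0303 0.0303] [0.5733 0.1788 0.078 ] [0.5762 0.2687 0.078 ]
cap2 [0.5945 0.2398 0.061 ] [0.0358 0.0358] [0.586  0.2734 0.078 ] [0.5696 0.1695 0.078 ]
glass [ 0.6107 -0.2039  0.1175] [0.0022 0.0022] [ 0.6152 -0.2035  0.124 ] [ 0.6058 -0.21    0.124 ]
tumbler [ 0.493  -0.1721  0.0854] [0.0007 0.0007] [ 0.4962 -0.1726  0.089 ] [ 0.4912 -0.175   0.089 ]
cup [ 0.5318 -0.2556  0.0609] [0. 0.] [ 0.5346 -0.2561  0.064 ] [ 0.5301 -0.2569  0.064 ]
wcap [ 0.439  -0.0123  0.1309] [0.0019 0.0019] [ 0.4527 -0.0182  0.144 ] [ 0.4327 -0.0261  0.144 ]
red [ 0.5299 -0.0156  0.1361] [0.0006 0.0006] [ 0.5375 -0.0197  0.144 ] [ 0.525  -0.0233  0.144 ]
blue2 [ 0.6109 -0.0089  0.1127] [0.0007 0.0007] [ 0.6167 -0.0125  0.12  ] [ 0.6056 -0.016   0.12  ]
blue1 [ 0.6875 -0.012   0.1196] [0.0015 0.0015] [ 0.6937 -0.016   0.129 ] [ 0.6792 -0.0219  0.129 ]
```

Run:
```python
from h import *
g=lambda x,y,k,ox,oy:((x+.5)/k-.5+ox,(y+.5)/k-.5+oy)
for n,C,o in [('scene',[(118,62),(150,38),(185,62),(152,77)],(295,105)),('side',[(47,77),(72,60),(97,72),(73,90)],(145,130))]:
    W=np.array([onz(n,*g(*c,4,*o),.135) for c in C]); d=np.roll(W,-1,0)-W
    print(n,np.linalg.norm(d,axis=1).round(3),np.degrees(np.arctan2(d[:,1],d[:,0])).round(1))
T=pose();print(T.round(3))
for p in ([.4715,.255,.135],[.579,.2275,.093]): print(((np.array(p)-T[:3,3])@T[:3,:3]*100).round(2))
```

```text
scene [0.031 0.029 0.024 0.022] [ 106.1    0.6  -87.5 -164.8]
side [0.024 0.024 0.024 0.025] [  18.5  -71.4 -159.1  108.1]
[[ 0.935 -0.354 -0.     0.221]
 [-0.354 -0.935 -0.002  0.584]
 [ 0.     0.002 -1.     0.222]
 [ 0.     0.     0.     1.   ]]
[35.07 21.9   8.71]
[46.1  20.65 12.91]
```

Call:
send_rows([
  {"fingers":8.7,"tx":4,"ty":3,"tz":0,"wx":0,"wy":0,"wz":-0.08},
  {"fingers":8.7,"tx":8,"ty":6.1,"tz":0,"wx":0,"wy":0,"wz":-0.16},
  {"fingers":8.7,"tx":12,"ty":9.2,"tz":0,"wx":0,"wy":0,"wz":-0.25},
  {"fingers":8.7,"tx":16,"ty":12.3,"tz":0,"wx":0,"wy":0,"wz":-0.33},
  {"fingers":8.7,"tx":20,"ty":15.4,"tz":0,"wx":0,"wy":0,"wz":-0.41},
  {"fingers":8.7,"tx":24,"ty":18.5,"tz":0,"wx":0,"wy":0,"wz":-0.5},
  {"fingers":8.7,"tx":28,"ty":21.6,"tz":0,"wx":0,"wy":0,"wz":-0.58},
  {"fingers":8.7,"tx":31.5,"ty":24.6,"tz":0,"wx":0,"wy":0,"wz":-0.66},
])

```text
clock: 0.95
tool_pos: [0.4293, 0.2411, 0.2226]
tcp_rot: [-0.0, 0.989, 0.15, 0.0]
force: [0.7, 0.6, 0.3]
grip_width: 0.087
```

Run:
```python
from h import *
s=robot.read_state();T=pose(s);print(T.round(3),s['joint_positions'].round(2),abs(s['qvel']).max(),s['clock'])
im=robot.read_camera('wrist');cv2.imwrite('pics/w1.png',im)
s=robot.read_state();print(s['tool_pos'],abs(s['qvel']).max())
```

```text
[[ 0.955  0.297  0.     0.429]
 [ 0.297 -0.955  0.     0.241]
 [ 0.    -0.    -1.     0.223]
 [ 0.     0.     0.     1.   ]] [ 0.84  0.16 -0.31  0.   -1.1   1.03] 1.767407184603827 0.95
[0.43081732 0.23580004 0.22242388] 0.3250313287286194
```

View pics/w1.png

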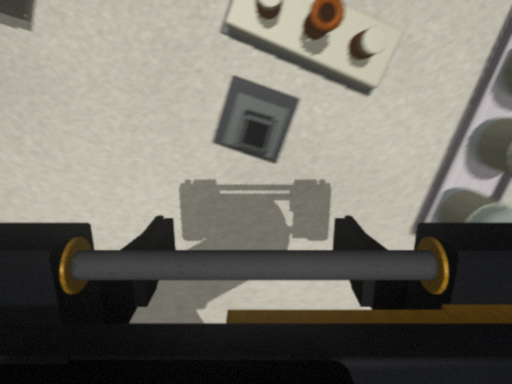

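The picture was taken while the arm was still settling. It shows the probe top at about (257,132), the open vial at (325,12), and the handle roughly aligned with the jaws. I'll retake it with the arm still.

Run:
```python
from h import *
T=pose();s=robot.read_state();print(s['tool_pos'],abs(s['qvel']).max())
im=robot.read_camera('wrist');cv2.imwrite('pics/w2.png',im)
np.save('w2T.npy',T)
crop(im,200,60,120,110,6,'pics/w2c.png');crop(im,215,0,190,90,4,'pics/w2v.png')
```

```text
[0.43081732 0.23580004 0.22242388] 0.3250313287286194
```

View pics/w2c.png

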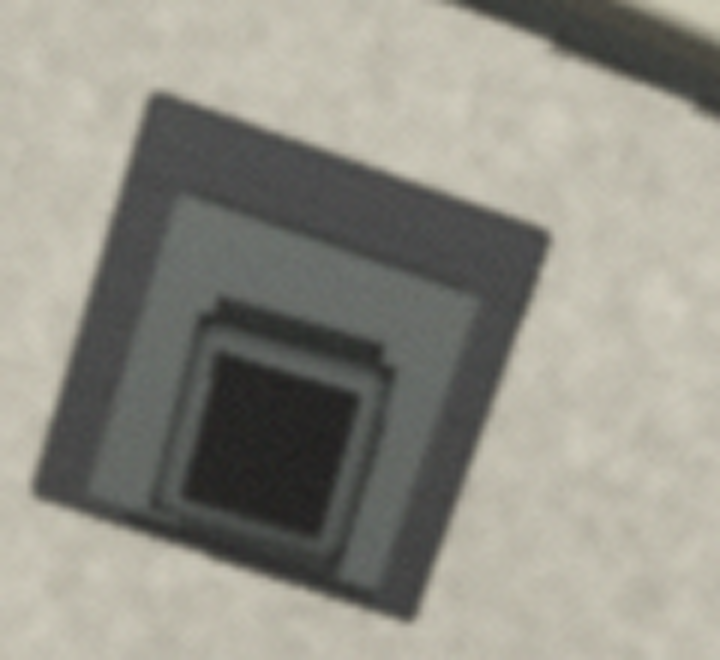

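View pics/w2v.png

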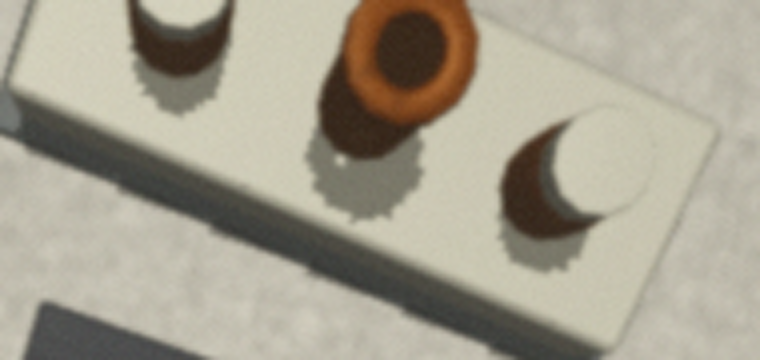

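Run:
```python
from h import *
s=robot.read_state();T=pose(s);print(s['tool_pos'],abs(s['qvel']).max(),s['clock'])
g=lambda x,y,k,ox,oy:((x+.5)/k-.5+ox,(y+.5)/k-.5+oy)
W=np.array([onz('wrist',*g(*c,6,200,60),.135,T) for c in [(212,348),(362,392),(322,540),(178,498)]])
d=np.roll(W,-1,0)-W;print(np.linalg.norm(d,axis=1).round(4),np.degrees(np.arctan2(d[:,1],d[:,0])).round(1),W.mean(0))
W=np.array([onz('wrist',*g(*c,6,200,60),.07,T) for c in [(178,192),(482,298)]]);d=W[1]-W[0]
print('block',np.linalg.norm(d),np.degrees(np.arctan2(d[1],d[0])))
W=np.array([onz('wrist',*g(*c,6,200,60),.006,T) for c in [(155,92),(550,235),(412,620),(37,492)]]);d=W[1]-W[0]
print('foot',np.linalg.norm(d),np.degrees(np.arctan2(d[1],d[0])),W.mean(0))
print('vial',onz('wrist',*g(411,53,4,215,0),.093,T)); print('bore',onz('wrist',*g(411,49,4,215,0),.093,T)); print('cap', onz('wrist',*g(603,160,4,215,0),.078,T))
```

```text
[0.4300046  0.23841246 0.22234509] 0.10604838696178936 1.05
[0.0199 0.0197 0.0195 0.0197] [ -89.4 -178.3   90.3    2.9] [0.4697897  0.25653495 0.135     ]
block 0.05062738846739893 -91.90762232415157
foot 0.07858136318920096 -92.35062928751412 [0.47006107 0.25604619 0.006     ]
vial [0.57658945 0.22651833 0.093     ]
bore [0.57728681 0.22676928 0.093     ]
cap [0.57267165 0.1772139  0.078     ]
```

Call:
send_rows([
  {"fingers":8.7,"tx":2.2,"ty":0,"tz":0,"wx":0,"wy":0,"wz":0.14},
  {"fingers":8.7,"tx":4.4,"ty":0,"tz":0,"wx":0,"wy":0,"wz":0.28},
  {"fingers":8.7,"tx":4.4,"ty":0,"tz":3,"wx":0,"wy":0,"wz":0.28},
  {"fingers":8.7,"tx":4.4,"ty":0,"tz":5,"wx":0,"wy":0,"wz":0.28},
  {"fingers":8.7,"tx":4.4,"ty":0,"tz":5,"wx":0,"wy":0,"wz":0.28},
  {"fingers":8.7,"tx":4.4,"ty":0,"tz":5,"wx":0,"wy":0,"wz":0.28},
])

```text
clock: 1.65
tool_pos: [0.4709, 0.2563, 0.1728]
tcp_rot: [0.0, 1.0, 0.009, 0.0]
force: [0.7, 0.4, 0.8]
grip_width: 0.0868
```

Run:
```python
from h import *
im=robot.read_camera('wrist');cv2.imwrite('pics/w3.png',im)
s=robot.read_state();T=pose(s);print(T.round(4),abs(s['qvel']).max(),s['clock'])
print(proj('wrist',np.array([.470,.256,.135]),T))
```

```text
[[ 9.998e-01  1.900e-02  1.600e-03  4.713e-01]
 [ 1.900e-02 -9.998e-01  8.000e-04  2.566e-01]
 [ 1.600e-03 -7.000e-04 -1.000e+00  1.736e-01]
 [ 0.000e+00  0.000e+00  0.000e+00  1.000e+00]] 0.015227527250929742 1.7
[252.54094853 210.67969261]
```

View pics/w3.png

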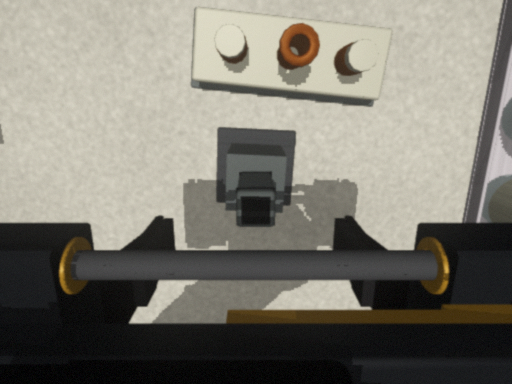

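Run:
```python
from h import *
im=cv2.imread('pics/w3.png')
crop(im,215,120,90,110,6,'pics/w3c.png');crop(im,265,15,70,60,8,'pics/w3v.png')
h=cv2.cvtColor(im,cv2.COLOR_BGR2HSV)
```

```text
(no output)
```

View pics/w3c.png

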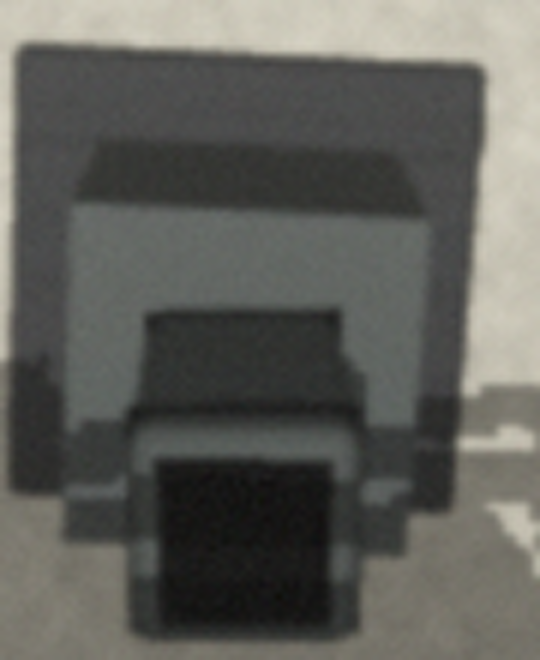

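View pics/w3v.png

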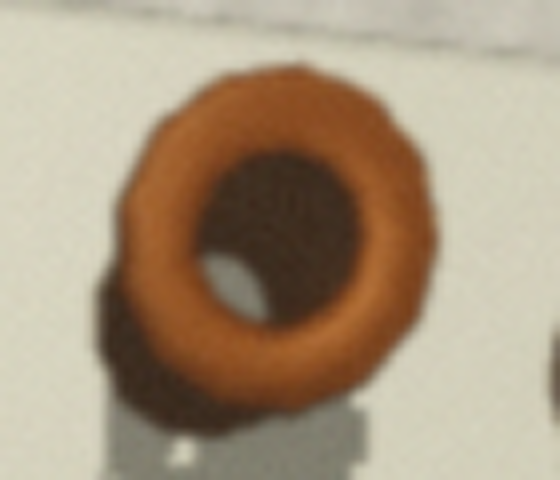

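Run:
```python
from h import *
T=pose();print(T[:3,3])
g=lambda x,y,k,ox,oy:((x+.5)/k-.5+ox,(y+.5)/k-.5+oy)
p=onz('wrist',*g(245,544,6,215,120),.135,T);v=onz('wrist',*g(278,239,8,265,15),.093,T);print(p,v,(p-T[:3,3])@T[:3,:3]*100,'block',onz('wrist',*g(248,208,6,215,120),.07,T))
```

```text
[0.47125289 0.25661461 0.17359253]
[0.47033794 0.25409683 0.135     ] [0.57875035 0.22529275 0.093     ] [-0.10240291  0.25283557  3.8589101 ] block [0.49634984 0.2538344  0.07      ]
```

Call:
send_rows([
  {"fingers":8.7,"tx":0,"ty":0.2,"tz":2.5,"wx":0,"wy":0,"wz":0},
  {"fingers":8.7,"tx":0,"ty":0.2,"tz":5.5,"wx":0,"wy":0,"wz":0},
  {"fingers":8.7,"tx":0,"ty":0.2,"tz":8,"wx":0,"wy":0,"wz":0},
  {"fingers":8.7,"tx":0,"ty":0.2,"tz":8.6,"wx":0,"wy":0,"wz":0},
  {"fingers":8.7,"tx":0,"ty":0.2,"tz":8.6,"wx":0,"wy":0,"wz":0},
  {"fingers":8.7,"tx":0,"ty":0.2,"tz":8.6,"wx":0,"wy":0,"wz":0},
])

```text
clock: 2.3
tool_pos: [0.472, 0.2549, 0.0884]
tcp_rot: [-0.001, 1.0, 0.009, 0.001]
force: [-0.3, 0.3, -0.4]
grip_width: 0.087
```

Call:
send_rows([
  {"fingers":4,"tx":0,"ty":0,"tz":0},
  {"fingers":2,"tx":0,"ty":0,"tz":0},
  {"fingers":2,"tx":0,"ty":0,"tz":0},
  {"fingers":2,"tx":0,"ty":0,"tz":0},
  {"fingers":2,"tx":0,"ty":0,"tz":0},
  {"fingers":2,"tx":0,"ty":0,"tz":0},
  {"fingers":2,"tx":0,"ty":0,"tz":0},
  {"fingers":2,"tx":0,"ty":0,"tz":0},
], grip_force=30)

```text
schema error: expected keys fingers, tx, ty, tz, wx, wy, wz
```

Call:
send_rows([
  {"fingers":4,"tx":0,"ty":0,"tz":0,"wx":0,"wy":0,"wz":0},
  {"fingers":2,"tx":0,"ty":0,"tz":0,"wx":0,"wy":0,"wz":0},
  {"fingers":2,"tx":0,"ty":0,"tz":0,"wx":0,"wy":0,"wz":0},
  {"fingers":2,"tx":0,"ty":0,"tz":0,"wx":0,"wy":0,"wz":0},
  {"fingers":2,"tx":0,"ty":0,"tz":0,"wx":0,"wy":0,"wz":0},
  {"fingers":2,"tx":0,"ty":0,"tz":0,"wx":0,"wy":0,"wz":0},
  {"fingers":2,"tx":0,"ty":0,"tz":0,"wx":0,"wy":0,"wz":0},
  {"fingers":2,"tx":0,"ty":0,"tz":0,"wx":0,"wy":0,"wz":0},
], grip_force=30)

```text
clock: 3.1
tool_pos: [0.4708, 0.2539, 0.0865]
tcp_rot: [0.0, 1.0, 0.009, -0.0]
force: [-0.8, 0.7, 0.9]
grip_width: 0.0311
```

Call:
send_rows([
  {"fingers":2,"tx":0,"ty":0,"tz":0,"wx":0,"wy":0,"wz":0},
  {"fingers":2,"tx":0,"ty":0,"tz":0,"wx":0,"wy":0,"wz":0},
  {"fingers":2,"tx":0,"ty":0,"tz":0,"wx":0,"wy":0,"wz":0},
  {"fingers":2,"tx":0,"ty":0,"tz":0,"wx":0,"wy":0,"wz":0},
])

```text
clock: 3.5
tool_pos: [0.4709, 0.254, 0.0865]
tcp_rot: [-0.0, 1.0, 0.009, 0.0]
force: [0.8, 0.0, -1.0]
grip_width: 0.0258
```

Call:
send_rows([
  {"fingers":2,"tx":0,"ty":0,"tz":-1,"wx":0,"wy":0,"wz":0},
  {"fingers":2,"tx":0,"ty":0,"tz":-4,"wx":0,"wy":0,"wz":0},
  {"fingers":2,"tx":0,"ty":0,"tz":-8,"wx":0,"wy":0,"wz":0},
  {"fingers":2,"tx":0,"ty":0,"tz":-10.5,"wx":0,"wy":0,"wz":0},
  {"fingers":2,"tx":0,"ty":0,"tz":-10.5,"wx":0,"wy":0,"wz":0},
  {"fingers":2,"tx":0,"ty":0,"tz":-10.5,"wx":0,"wy":0,"wz":0},
])

```text
clock: 4.1
tool_pos: [0.4704, 0.2537, 0.192]
tcp_rot: [-0.0, 1.0, 0.009, -0.0]
force: [-0.8, -1.0, -1.9]
grip_width: 0.0263
```

Run:
```python
from h import *
a=robot.read_camera('scene');b=robot.read_camera('side');w=robot.read_camera('wrist');cv2.imwrite('pics/a4.png',a);cv2.imwrite('pics/b4.png',b);cv2.imwrite('pics/w4.png',w)
T=pose();print(T.round(4),robot.read_state()['grip_width'])
f=lambda im,x,y:cv2.resize(im[y:y+140,x:x+100],None,fx=4,fy=4,interpolation=cv2.INTER_CUBIC)
cv2.imwrite('pics/z4.png',np.hstack([f(a,295,65),f(b,130,90)]))
```

```text
[[ 0.9998  0.0179 -0.0026  0.47  ]
 [ 0.0179 -0.9998 -0.0021  0.2531]
 [-0.0026  0.002  -1.      0.1901]
 [ 0.      0.      0.      1.    ]] 0.025874457629991323
```

View pics/z4.png

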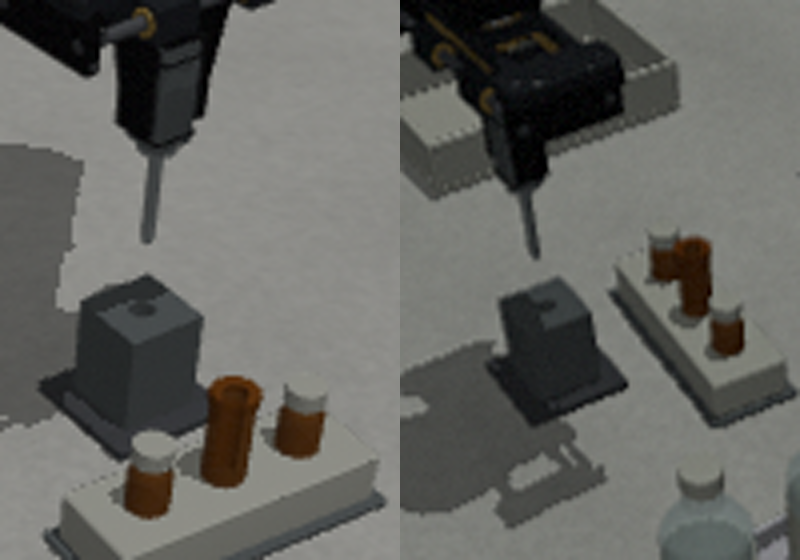

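View pics/w4.png

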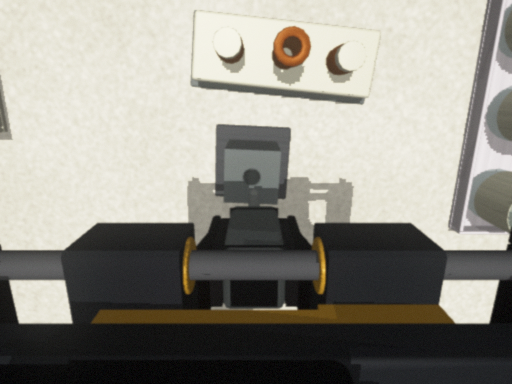

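Run:
```python
from h import *
g=lambda x,y,k,ox,oy:((x+.5)/k-.5+ox,(y+.5)/k-.5+oy)
A=lambda p:ray('scene',*g(*p,4,295,65));B=lambda p:ray('side',*g(*p,4,130,90))
for n,a,b in [('tip',(148,240),(136,255)),('rodtop',(154,158),(125,192)),('vial',(236,392),(294,247)),('hole',(144,310),(145,303))]:
    X,e=tri(A(a),B(b));print(n,X.round(4),np.round(e,4))
T=pose()
# expected projections of tip for a vertical probe
c=T[:3,3]
for z in (.0765,.0165): 
    X=np.array([c[0],c[1],c[2]-z]);u=proj('scene',X);v=proj('side',X);print((u-[295,65])*4,(v-[130,90])*4+[400,0])
print(onz('scene',*g(144,310,4,295,65),.07),onz('side',*g(145,303,4,130,90),.07))
```

```text
tip [0.4702 0.2567 0.1157] [0.0008 0.0008]
rodtop [0.4698 0.255  0.1693] [0.0004 0.0004]
vial [0.579  0.228  0.0923] [0.0006 0.0006]
hole [0.4718 0.2587 0.0692] [0.0005 0.0005]
[140.30731238 244.62543512] [536.45354926 257.47179419]
[150.40832665 151.27160534] [523.78761822 185.89465392]
[0.47299535 0.25732277 0.07      ] [0.47151287 0.25847465 0.07      ]
```

Call:
send_rows([
  {"fingers":2,"tx":2.5,"ty":0.7,"tz":0,"wx":0,"wy":0,"wz":0},
  {"fingers":2,"tx":5.5,"ty":1.55,"tz":0,"wx":0,"wy":0,"wz":0},
  {"fingers":2,"tx":8.5,"ty":2.4,"tz":0,"wx":0,"wy":0,"wz":0},
  {"fingers":2,"tx":10.8,"ty":3.05,"tz":0,"wx":0,"wy":0,"wz":0},
  {"fingers":2,"tx":10.8,"ty":3.05,"tz":0.7,"wx":0,"wy":0,"wz":0},
  {"fingers":2,"tx":10.8,"ty":3.05,"tz":1.2,"wx":0,"wy":0,"wz":0},
  {"fingers":2,"tx":10.8,"ty":3.05,"tz":1.2,"wx":0,"wy":0,"wz":0},
  {"fingers":2,"tx":10.8,"ty":3.05,"tz":1.2,"wx":0,"wy":0,"wz":0},
])

```text
clock: 5.05
tool_pos: [0.5785, 0.2255, 0.1792]
tcp_rot: [0.0, 1.0, 0.01, -0.0]
force: [-0.0, -0.5, -0.5]
grip_width: 0.0256
```

Run:
```python
from h import *
a=robot.read_camera('scene');b=robot.read_camera('side');cv2.imwrite('pics/a5.png',a);cv2.imwrite('pics/b5.png',b)
T=pose();print(T.round(4),robot.read_state()['force'])
f=lambda im,x,y:cv2.resize(im[y:y+80,x:x+60],None,fx=6,fy=6,interpolation=cv2.INTER_CUBIC)
cv2.imwrite('pics/z5.png',np.hstack([f(a,320,125),f(b,175,110)]))
```

```text
[[ 9.998e-01  1.930e-02  5.000e-04  5.789e-01]
 [ 1.930e-02 -9.998e-01  2.000e-04  2.258e-01]
 [ 5.000e-04 -2.000e-04 -1.000e+00  1.800e-01]
 [ 0.000e+00  0.000e+00  0.000e+00  1.000e+00]] [-0.35719547  0.13543201 -1.32002652]
```

View pics/z5.png

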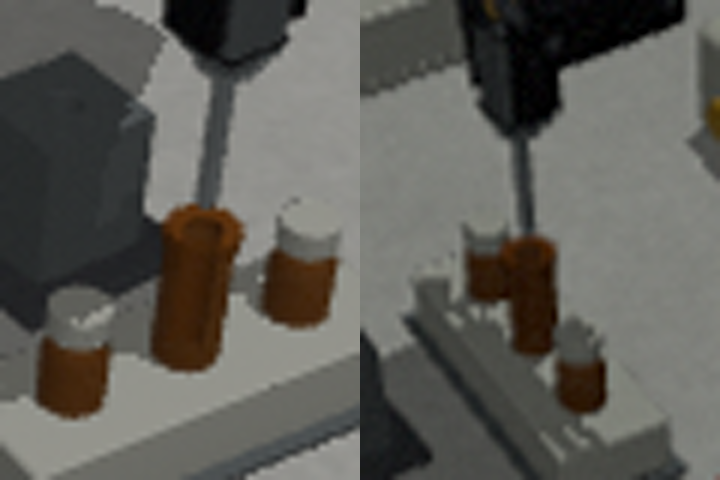

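Run:
```python
from h import *
g=lambda x,y,k,ox,oy:((x+.5)/k-.5+ox,(y+.5)/k-.5+oy)
A=lambda p:ray('scene',*g(*p,6,320,125));B=lambda p:ray('side',*g(*p,6,175,110))
for n,a,b in [('tip',(207,206),(168,235)),('top',(224,78),(157,137)),('vial',(204,230),(171,252))]:
    X,e=tri(A(a),B(b));print(n,X.round(4),np.round(e,4))
    u=proj('scene',X)
X=tri(A((204,230)),B((171,252)))[0]+[0,0,.0105]
print('want',(proj('scene',X)-[320,125])*6+2.5,(proj('side',X)-[175,110])*6+2.5)
```

```text
tip [0.5784 0.2285 0.1016] [0.0005 0.0005]
top [0.5777 0.2285 0.1569] [0.0008 0.0008]
vial [0.579  0.2281 0.0914] [0.0006 0.0006]
want [206.80395392 207.70013122] [168.85767033 233.43629858]
```

Call:
send_rows([
  {"fingers":2,"tx":0.03,"ty":0,"tz":0.6,"wx":0,"wy":0,"wz":0},
  {"fingers":2,"tx":0.03,"ty":0,"tz":1.2,"wx":0,"wy":0,"wz":0},
  {"fingers":2,"tx":0.03,"ty":0,"tz":1.8,"wx":0,"wy":0,"wz":0},
  {"fingers":2,"tx":0.03,"ty":0,"tz":2.4,"wx":0,"wy":0,"wz":0},
  {"fingers":2,"tx":0.03,"ty":0,"tz":2.4,"wx":0,"wy":0,"wz":0},
])

```text
clock: 5.65
tool_pos: [0.5789, 0.2249, 0.154]
tcp_rot: [0.001, 1.0, 0.009, -0.001]
force: [-0.6, -0.6, -1.4]
grip_width: 0.026
```

Run:
```python
from h import *
for i in range(3):
    a=robot.read_camera('side' if i else 'scene');s=robot.read_state();print(s['force'],s['torque'],s['tool_pos'],s['grip_width'])
    if i==0: f0=a
f=lambda im,x,y:cv2.resize(im[y:y+80,x:x+60],None,fx=6,fy=6,interpolation=cv2.INTER_CUBIC)
cv2.imwrite('pics/z6.png',np.hstack([f(f0,320,125),f(a,175,110)]))
```

```text
[ 0.18905353 -0.48232482 -1.14284802] [-0.0263415  -0.00259403 -0.01835264] [0.57936501 0.22511442 0.15471451] 0.026207277871136563
[-0.09558625  0.67970589 -1.6537254 ] [-0.08381677 -0.02168974  0.00702391] [0.57968971 0.22528682 0.15530099] 0.02558226295505883
[-0.10027912  0.56324857 -0.65699528] [-0.11093161 -0.01452195  0.02764663] [0.57985239 0.22540325 0.1556178 ] 0.025726558645830136
```

View pics/z6.png

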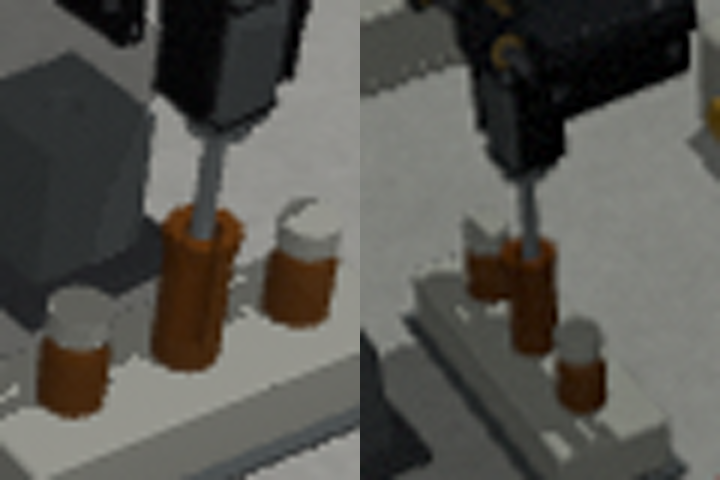

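The rod is in the bore and the force is close to zero, so I'll continue down.

Call:
send_rows([
  {"fingers":2,"tx":0,"ty":0,"tz":0.8,"wx":0,"wy":0,"wz":0},
  {"fingers":2,"tx":0,"ty":0,"tz":1.6,"wx":0,"wy":0,"wz":0},
  {"fingers":2,"tx":0,"ty":0,"tz":2.4,"wx":0,"wy":0,"wz":0},
  {"fingers":2,"tx":0,"ty":0,"tz":3.2,"wx":0,"wy":0,"wz":0},
  {"fingers":2,"tx":0,"ty":0,"tz":3.8,"wx":0,"wy":0,"wz":0},
  {"fingers":2,"tx":0,"ty":0,"tz":4.3,"wx":0,"wy":0,"wz":0},
  {"fingers":2,"tx":0,"ty":0,"tz":4.3,"wx":0,"wy":0,"wz":0},
])

```text
clock: 6.5
tool_pos: [0.5798, 0.2253, 0.1126]
tcp_rot: [0.0, 1.0, 0.009, 0.0]
force: [0.3, -0.2, 0.1]
grip_width: 0.026
```

Call:
send_rows([
  {"fingers":2,"tx":0,"ty":0,"tz":0.1,"wx":0,"wy":0,"wz":0},
  {"fingers":2,"tx":0,"ty":0,"tz":0.2,"wx":0,"wy":0,"wz":0},
  {"fingers":2,"tx":0,"ty":0,"tz":0.3,"wx":0,"wy":0,"wz":0},
  {"fingers":2,"tx":0,"ty":0,"tz":0.3,"wx":0,"wy":0,"wz":0},
  {"fingers":2,"tx":0,"ty":0,"tz":0.3,"wx":0,"wy":0,"wz":0},
])

```text
clock: 7.0
tool_pos: [0.58, 0.2253, 0.1122]
tcp_rot: [-0.0, 1.0, 0.01, 0.001]
force: [-3.4, -0.8, 10.6]
grip_width: 0.0258
```

Run:
```python
from h import *
a=robot.read_camera('scene');b=robot.read_camera('side')
s=robot.read_state();print(s['force'],s['torque'],s['tool_pos'],s['grip_width'],s['clock'])
f=lambda im,x,y:cv2.resize(im[y:y+80,x:x+60],None,fx=6,fy=6,interpolation=cv2.INTER_CUBIC)
cv2.imwrite('pics/z7.png',np.hstack([f(a,320,125),f(b,175,110)]))
```

```text
[-3.87581302 -1.2543795  10.17945031] [-0.38215576  1.43041656 -0.01090043] [0.57997969 0.22534491 0.11217484] 0.025937458661883208 7.1
```

View pics/z7.png

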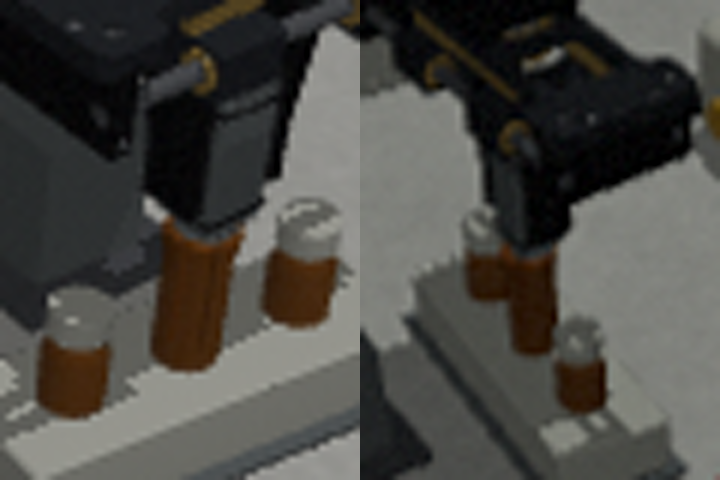

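The collar sits on the lip with about 10 N. That has held for more than 0.2 s, so I'll draw the probe out and carry it over.

Call:
send_rows([
  {"fingers":2,"tx":-0.05,"ty":0,"tz":-2,"wx":0,"wy":0,"wz":0},
  {"fingers":2,"tx":-0.05,"ty":0,"tz":-5,"wx":0,"wy":0,"wz":0},
  {"fingers":2,"tx":-0.05,"ty":0,"tz":-8,"wx":0,"wy":0,"wz":0},
  {"fingers":2,"tx":-0.05,"ty":0,"tz":-12,"wx":0,"wy":0,"wz":0},
  {"fingers":2,"tx":-0.05,"ty":0,"tz":-15,"wx":0,"wy":0,"wz":0},
  {"fingers":2,"tx":-0.05,"ty":0,"tz":-15.5,"wx":0,"wy":0,"wz":0},
  {"fingers":2,"tx":-0.05,"ty":0,"tz":-15.5,"wx":0,"wy":0,"wz":0},
])

```text
clock: 7.8
tool_pos: [0.5793, 0.2257, 0.2652]
tcp_rot: [-0.001, 1.0, 0.009, 0.001]
force: [-0.5, 0.6, -1.9]
grip_width: 0.026
```

Call:
send_rows([
  {"fingers":2,"tx":-0.4,"ty":3,"tz":0,"wx":0,"wy":0,"wz":0},
  {"fingers":2,"tx":-0.8,"ty":7,"tz":0,"wx":0,"wy":0,"wz":0},
  {"fingers":2,"tx":-1.2,"ty":11,"tz":0,"wx":0,"wy":0,"wz":0},
  {"fingers":2,"tx":-1.6,"ty":15,"tz":0,"wx":0,"wy":0,"wz":0},
  {"fingers":2,"tx":-2,"ty":19,"tz":0,"wx":0,"wy":0,"wz":0},
  {"fingers":2,"tx":-2.4,"ty":22.5,"tz":0,"wx":0,"wy":0,"wz":0},
  {"fingers":2,"tx":-2.6,"ty":25,"tz":0,"wx":0,"wy":0,"wz":0},
  {"fingers":2,"tx":-2.8,"ty":26,"tz":0,"wx":0,"wy":0,"wz":0},
])

```text
clock: 8.6
tool_pos: [0.5545, -0.0371, 0.2622]
tcp_rot: [0.0, 1.0, 0.008, -0.002]
force: [-0.7, 0.4, -2.3]
grip_width: 0.0255
```

Run:
```python
from h import *
a=robot.read_camera('scene');b=robot.read_camera('side');cv2.imwrite('pics/a8.png',a);cv2.imwrite('pics/b8.png',b)
s=robot.read_state();print(s['force'],s['tool_pos'],s['grip_width'],s['clock'],s['joint_positions'].round(2))
cv2.imwrite('pics/z8.png',np.hstack([a,b])[:, :, :][:, ::1] if 0 else cv2.resize(np.hstack([a,b]),(800,300),interpolation=cv2.INTER_AREA))
```

```text
[ 0.74536241  0.16383392 -1.40591623] [ 0.55496486 -0.03605438  0.26279939] 0.025381031611907526 8.7 [ 0.23  0.24 -0.09 -0.   -1.24  1.36]
```

View pics/z8.png

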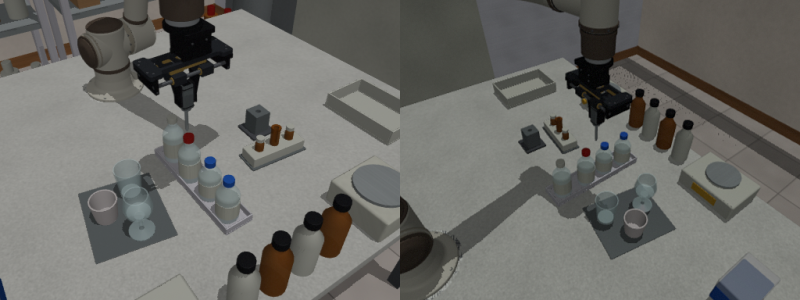

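The probe is over the red-capped bottle with its tip clear of the tops. Next I'll move to a viewing position beside the glass.

Call:
send_rows([
  {"fingers":2,"tx":-0.4,"ty":3,"tz":0,"wx":0,"wy":0,"wz":0},
  {"fingers":2,"tx":-0.8,"ty":7,"tz":0,"wx":0,"wy":0,"wz":0},
  {"fingers":2,"tx":-1.2,"ty":11,"tz":0,"wx":0,"wy":0,"wz":0},
  {"fingers":2,"tx":-1.6,"ty":14.5,"tz":0,"wx":0,"wy":0,"wz":0},
  {"fingers":2,"tx":-1.8,"ty":17,"tz":0,"wx":0,"wy":0,"wz":0},
  {"fingers":2,"tx":-1.8,"ty":17,"tz":0,"wx":0,"wy":0,"wz":0},
  {"fingers":2,"tx":-1.8,"ty":17,"tz":0,"wx":0,"wy":0,"wz":0},
  {"fingers":2,"tx":-1.8,"ty":17,"tz":0,"wx":0,"wy":0,"wz":0},
])

```text
clock: 9.5
tool_pos: [0.5413, -0.204, 0.264]
tcp_rot: [-0.0, 1.0, 0.01, -0.0]
force: [0.2, -0.4, -0.7]
grip_width: 0.0255
```

Run:
```python
from h import *
w=robot.read_camera('wrist');s=robot.read_state();T=pose(s);np.save('w9T.npy',T);cv2.imwrite('pics/w9.png',w)
print(T.round(4),abs(s['qvel']).max())
a=robot.read_camera('scene');b=robot.read_camera('side');cv2.imwrite('pics/a9.png',a);cv2.imwrite('pics/b9.png',b)
f=lambda im,x,y:cv2.resize(im[y:y+140,x:x+100],None,fx=4,fy=4,interpolation=cv2.INTER_CUBIC)
cv2.imwrite('pics/z9.png',np.hstack([f(a,120,170),f(b,240,140)]))
cv2.imwrite('pics/w9z.png',cv2.resize(w[:210,150:400],None,fx=3,fy=3,interpolation=cv2.INTER_CUBIC)[:600])
```

```text
[[ 9.998e-01  2.010e-02 -4.000e-04  5.413e-01]
 [ 2.010e-02 -9.998e-01  3.000e-04 -2.040e-01]
 [-4.000e-04 -3.000e-04 -1.000e+00  2.642e-01]
 [ 0.000e+00  0.000e+00  0.000e+00  1.000e+00]] 0.00457801346506732
```

View pics/w9z.png

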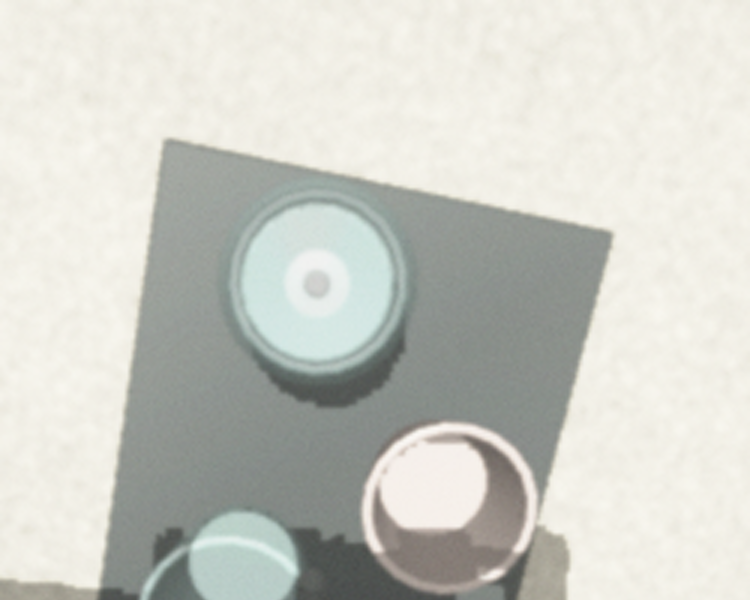

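View pics/z9.png

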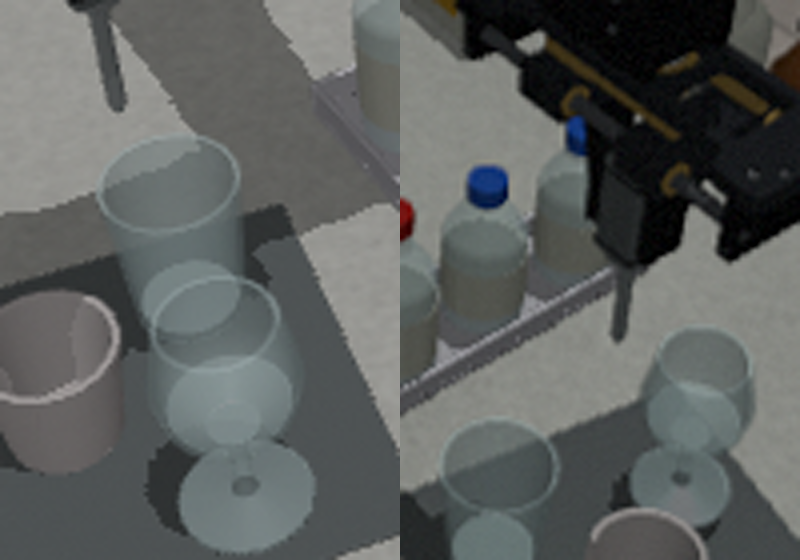

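Run:
```python
from h import *
g=lambda x,y,k,ox,oy:((x+.5)/k-.5+ox,(y+.5)/k-.5+oy)
T=np.load('w9T.npy')
print('wrist rim',onz('wrist',255.8,93.8,.124,T), 'foot',onz('wrist',*g(316,284,3,150,0),.01,T))
A=lambda p:ray('scene',*g(*p,4,120,170));B=lambda p:ray('side',*g(*p,4,240,140))
t,e=tri(A((119,107)),B((218,338)));r,e2=tri(A((216,323)),B((303,365)));print(t,e,r,e2,r-t)
print('rod top',tri(A((103,10)),B((229,268))))
# rims from ellipse extents: expected silhouettes check
for n,o in (('scene',(120,170)),('side',(240,140))):
    th=np.linspace(0,6.28,60);P=np.array([proj(n,r+.027*np.array([np.cos(q),np.sin(q),0])) for q in th]);P=(P-o)*4+1.5;print(n,P.min(0),P.max(0))
```

```text
wrist rim [ 0.61497741 -0.20594736  0.124     ] foot [ 0.61460552 -0.20577887  0.01      ]
[ 0.5412189  -0.20256397  0.18800267] [np.float64(0.0003207635465657081), np.float64(0.00032076354656575354)] [ 0.61261545 -0.20269584  0.11986772] [np.float64(0.000997802545597511), np.float64(0.000997802545597555)] [ 0.07139655 -0.00013187 -0.06813495]
rod top (array([ 0.54185719, -0.20181797,  0.23932313]), [np.float64(0.0013529937152452905), np.float64(0.001352993715245213)])
scene [148.86249555 276.78205565] [279.44139471 375.15446787]
side [253.89816529 328.34988761] [349.90742897 400.5938454 ]
```

Call:
send_rows([
  {"fingers":2,"tx":2,"ty":0.1,"tz":0,"wx":0,"wy":0,"wz":0},
  {"fingers":2,"tx":4.5,"ty":0.2,"tz":0,"wx":0,"wy":0,"wz":0},
  {"fingers":2,"tx":6.5,"ty":0.25,"tz":0,"wx":0,"wy":0,"wz":0},
  {"fingers":2,"tx":7.25,"ty":0.25,"tz":1,"wx":0,"wy":0,"wz":0},
  {"fingers":2,"tx":7.25,"ty":0.25,"tz":2.5,"wx":0,"wy":0,"wz":0},
  {"fingers":2,"tx":7.25,"ty":0.25,"tz":3.5,"wx":0,"wy":0,"wz":0},
  {"fingers":2,"tx":7.25,"ty":0.25,"tz":4.0,"wx":0,"wy":0,"wz":0},
  {"fingers":2,"tx":7.25,"ty":0.25,"tz":4.0,"wx":0,"wy":0,"wz":0},
])

```text
clock: 10.45
tool_pos: [0.6127, -0.2064, 0.2237]
tcp_rot: [-0.0, 1.0, 0.009, -0.001]
force: [-0.4, 1.0, -0.7]
grip_width: 0.0258
```

Call:
send_rows([
  {"fingers":2,"tx":0,"ty":0,"tz":0.4,"wx":0,"wy":0,"wz":0},
  {"fingers":2,"tx":0,"ty":0,"tz":0.8,"wx":0,"wy":0,"wz":0},
  {"fingers":2,"tx":0,"ty":0,"tz":1.0,"wx":0,"wy":0,"wz":0},
  {"fingers":2,"tx":0,"ty":0,"tz":1.0,"wx":0,"wy":0,"wz":0},
  {"fingers":2,"tx":0,"ty":0,"tz":1.0,"wx":0,"wy":0,"wz":0},
  {"fingers":2,"tx":0,"ty":0,"tz":1.0,"wx":0,"wy":0,"wz":0},
])

```text
clock: 11.05
tool_pos: [0.6137, -0.2067, 0.2148]
tcp_rot: [0.0, 1.0, 0.009, 0.0]
force: [0.3, 0.2, -1.4]
grip_width: 0.0258
```

Run:
```python
from h import *
s=robot.read_state()
a=robot.read_camera('scene');b=robot.read_camera('side');cv2.imwrite('pics/a10.png',a);cv2.imwrite('pics/b10.png',b)
s=robot.read_state();print(pose(s).round(4),s['force'],abs(s['qvel']).max(),s['clock'],s['grip_width'])
f=lambda im,x,y:cv2.resize(im[y:y+100,x:x+65],None,fx=6,fy=6,interpolation=cv2.INTER_CUBIC)
cv2.imwrite('pics/z10.png',np.hstack([f(a,140,190),f(b,280,180)]))
```

```text
[[ 9.998e-01  1.820e-02  4.000e-04  6.136e-01]
 [ 1.820e-02 -9.998e-01 -1.000e-04 -2.066e-01]
 [ 4.000e-04  1.000e-04 -1.000e+00  2.148e-01]
 [ 0.000e+00  0.000e+00  0.000e+00  1.000e+00]] [-0.03825365  0.74647988 -1.49337774] 0.0027682021353633967 11.15 0.025590930867480426
```

View pics/z10.png

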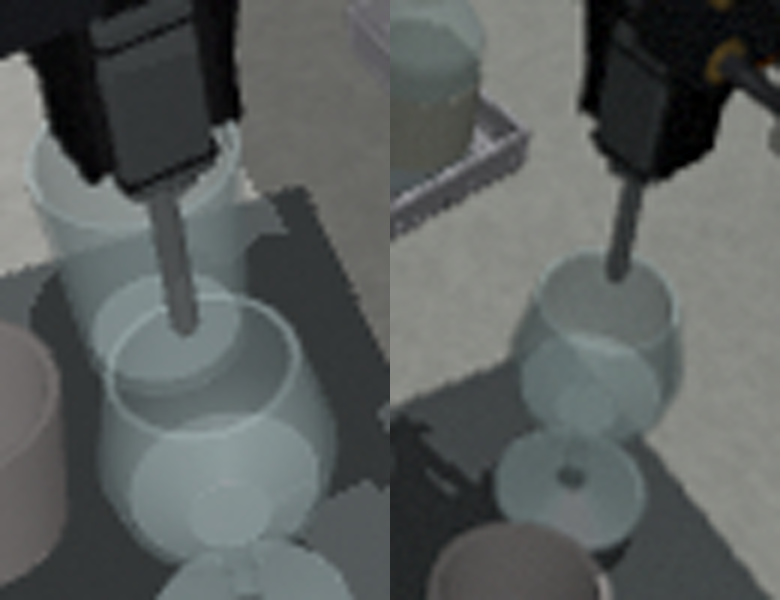

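Run:
```python
from h import *
g=lambda x,y,k,ox,oy:((x+.5)/k-.5+ox,(y+.5)/k-.5+oy)
A=lambda p:ray('scene',*g(*p,6,140,190));B=lambda p:ray('side',*g(*p,6,280,180))
t,e=tri(A((186,330)),B((227,278)))
tp,_=tri(A((166,200)),B((245,180)));print('top',tp)
for a,b in [((202,364),(217,308)),((203,364),(218,305))]:
    r,e2=tri(A(a),B(b));print(t,np.round(e,4),r,np.round(e2,4),r-t)
R=np.array([.6145,-.2055,.124])
for R in (r,R):
  for n,o in (('scene',(140,190)),('side',(280,180))):
    th=np.linspace(0,6.28,90);P=np.array([proj(n,R+.027*np.array([np.cos(q),np.sin(q),0])) for q in th]);P=(P-o)*6+2.5;print(n,P.min(0).round(),P.max(0).round(),((proj(n,R+[0,0,.011])-o)*6+2.5).round())
```

```text
top [ 0.61426158 -0.20450825  0.18829436]
[ 0.61358756 -0.20563222  0.13776459] [0.0002 0.0002] [ 0.61272894 -0.20348434  0.12058541] [0.0012 0.0012] [-0.00085861  0.00214788 -0.01717918]
[ 0.61358756 -0.20563222  0.13776459] [0.0002 0.0002] [ 0.61347735 -0.20328284  0.12138383] [0.001 0.001] [-0.00011021  0.00234938 -0.01638077]
scene [102. 295.] [298. 442.] [196. 340.]
side [144. 250.] [289. 358.] [220. 284.]
scene [ 95. 294.] [292. 442.] [189. 339.]
side [151. 248.] [296. 356.] [227. 281.]
```

Call:
send_rows([
  {"fingers":2,"tx":0.03,"ty":-0.1,"tz":0.15,"wx":0,"wy":0,"wz":0},
  {"fingers":2,"tx":0.03,"ty":-0.1,"tz":0.3,"wx":0,"wy":0,"wz":0},
  {"fingers":2,"tx":0.03,"ty":-0.1,"tz":0.35,"wx":0,"wy":0,"wz":0},
  {"fingers":2,"tx":0.03,"ty":-0.1,"tz":0.35,"wx":0,"wy":0,"wz":0},
  {"fingers":2,"tx":0.03,"ty":-0.1,"tz":0.35,"wx":0,"wy":0,"wz":0},
  {"fingers":2,"tx":0.03,"ty":-0.1,"tz":0.35,"wx":0,"wy":0,"wz":0},
  {"fingers":2,"tx":0.03,"ty":-0.1,"tz":0.35,"wx":0,"wy":0,"wz":0},
])

```text
clock: 11.85
tool_pos: [0.6138, -0.2056, 0.2111]
tcp_rot: [0.0, 1.0, 0.009, 0.0]
force: [-0.2, -0.4, -0.7]
grip_width: 0.026
```

Run:
```python
from h import *
a=robot.read_camera('scene');b=robot.read_camera('side');cv2.imwrite('pics/a11.png',a);cv2.imwrite('pics/b11.png',b)
s=robot.read_state();print(pose(s).round(4),s['force'],abs(s['qvel']).max(),s['clock'],s['grip_width'])
f=lambda im,x,y:cv2.resize(im[y:y+100,x:x+65],None,fx=6,fy=6,interpolation=cv2.INTER_CUBIC)
cv2.imwrite('pics/z11.png',np.hstack([f(a,140,190),f(b,280,180)]))
a0=cv2.imread('pics/scene0.png')
cv2.imwrite('pics/cmp.png',np.hstack([a0[130:340,80:330],a[130:340,80:330]]))
```

```text
[[ 9.998e-01  1.830e-02  1.000e-04  6.138e-01]
 [ 1.830e-02 -9.998e-01 -0.000e+00 -2.056e-01]
 [ 1.000e-04  0.000e+00 -1.000e+00  2.111e-01]
 [ 0.000e+00  0.000e+00  0.000e+00  1.000e+00]] [-1.00946376 -0.27634584 -1.44660514] 0.0020322900016235884 11.95 0.025796365905350886
```

View pics/z11.png

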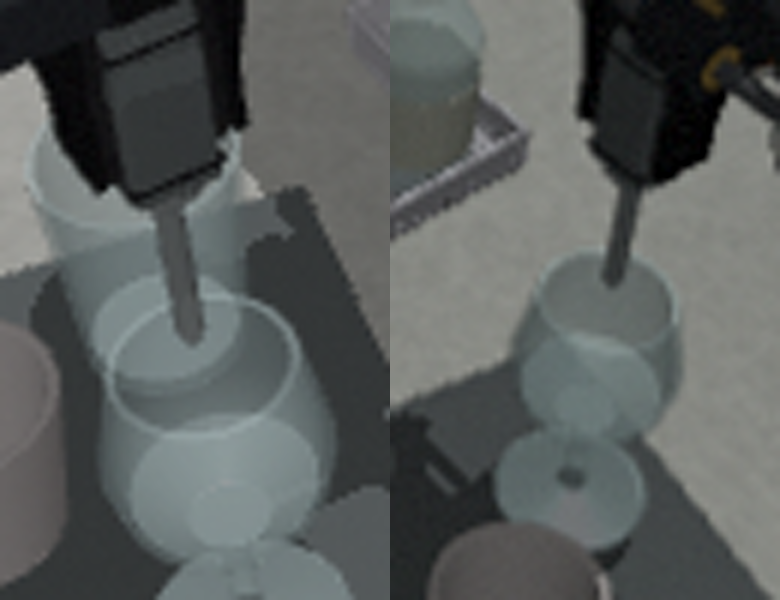

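View pics/cmp.png

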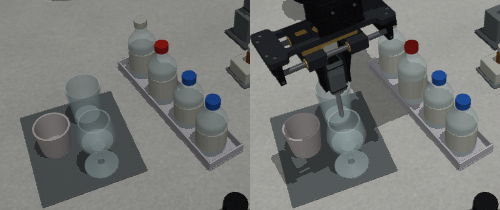

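The tip is at (193,340) and (223,283) in the crops, within a few zoomed pixels of the point 11 mm above the rim centre. Nothing else has moved, so I'm handing in.

```bash
python3 -c "
from station import robot
print(robot.job_done())
s=robot.read_state();print(s['clock'],s['tool_pos'],s['grip_width'])"
```

```text
the job is handed in; nothing more can be done
None
the job is handed in; nothing more can be done
```

I zeroed the probe in the open vial, carried it over the bottles, and handed the job in at about 12 s with it still held over the stemmed glass. No verdict was reported.

- **Zeroing:** I gripped the probe at 30 N and pushed the rod down until the collar rested on the vial's mouth. The contact force was about 10 N, held for well over 0.2 s.
- **Carrying:** the tip crossed the bottle row at about 0.185 m, above their 0.144 m tops.
- **Final hold:** in the scene and side views the tip is 1–2 mm from the rim's centre and about 11 mm above it. The tool is vertical, the arm is still, the grip reads 26 mm, and no contact force shows. Comparing the scene pictures from the start and the end by eye, no glass, cup or bottle has moved visibly.

**Disagreements:** the tip's height above the rim comes out between about 8 and 13 mm depending on the reference. The collar touched the vial about 2.5 mm higher than the grasp height predicted, and the cameras put the rim 3–4 mm too low. The wrist and fixed cameras also differed by 2–3 mm on the rim's centre, so I placed the tip between them. All of these are inside the allowed limits.

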